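# Aim the sprung inspection mirror at the red marker and hold it

## Task

Take the inspection mirror's orange knob, press the mirror straight down until you feel it seat on its stop, and turn it until the camera sees the red marker's head in the mirror (the yellow needle then points at the red marker). It springs back if let go, so finish with the knob still in the gripper, holding the mirror pressed home and steady at that angle, and leave the markers and the other things on the bench where they are.

Things in the scene. Friction and masses are not known exactly. Their poses are not given: they have to be found in the camera images.
- fixture: The inspection fixture, screwed down: a round grey foot 170 mm across, the mirror turret at its centre and, on an aluminium arm, a black camera. Origin: centre of the foot's underside, on the turret's vertical axis; z up. The camera stands 170 mm from that axis, at -60 degrees (from the fixture's x axis towards its -y), and looks level at the axis, 100 mm above the bench.
- lens (a point): Front of the camera's lens, 117 mm from the turret's axis, 100 mm above the bench.
- plunger (a joint): How far the turret (mirror, needle and knob) is pressed straight down, m: 0 = up, as a spring holds it; 0.025 = seated on its hard stop. Pressing takes about 3 N at the top, 8 N just before the stop; the stop is felt as a sharp rise of force. Let go, it springs up again.
- mirror (a joint): Turn of the mirror and its knob about the turret's vertical axis, rad, anticlockwise from above, 0 to 1.4. At 0 (rest, on a stop) the glass faces -50 degrees in the fixture's frame; at value t it faces -50 degrees + t. A light spring (0.02 to 0.07 N m) turns it back to 0 when let go.
- knob (a point): Centre of the orange grip bar on top of the turret, which turns the mirror: 20 mm thick, 46 mm long and high, on a black collar 48 mm across whose top is 23 mm below this point. 183 mm above the bench when up. x axis: the direction the glass faces, across the bar's 20 mm; y: along the bar. Below the collar hangs the mirror in a black frame, 78 mm wide, 50 mm high.
- glass (a point): Centre of the mirror's glass (70 mm wide, 40 mm high, upright), on the turret's axis; x axis: the direction the glass faces. 125 mm above the bench when up, 100 mm (the camera's and the markers' height) when seated: only then does the camera look into it.
- sight (a point): A point on the turret's axis at the height of the glass's centre; its x axis points along the camera's line of sight after reflection in the mirror. A thin yellow needle just below the glass (tip 113 mm from the axis) lies under this line: geared two to one, it turns twice as far as the mirror and shows what the camera sees mid-glass. At rest it points at -40 degrees in the fixture's frame.
- needle (a joint): Turn of the yellow needle, rad, always twice the mirror's; 0 at -40 degrees in the fixture's frame.
- red (a point): Middle of the red head (40 mm across, 50 mm high, on a turned wooden stand 64 mm across at the foot, 125 mm high in all) of the red marker; 100 mm above the bench. One of three alike but for the colour, in places that change, 190 to 250 mm from the turret.
- blue (a point): Middle of the blue marker's head, same build; leave alone.
- green (a point): Middle of the green marker's head, same build; leave alone.
- glue_mid (a point): Middle of a standing white glue bottle with an orange cap, 56 mm across, 170 mm high; leave alone.
- screwdriver_grip (a point): Handle of a lying screwdriver; leave alone.
- sander_mid (a point): Middle of a cork sanding block, 110 x 65 x 42 mm; leave alone.
- offcut_mid (a point): Middle of a dark wooden offcut, 160 x 70 x 22 mm; leave alone.
- tin_mid (a point): Middle of a standing tin, 80 mm across, 90 mm high; leave alone.
Not all that is in view belongs to the job. What is shaped like the part that bears red but pink or purple is not meant.

How it is judged:
At the end, for the whole second after the job is handed in: For the last second: fingers hold the knob (over 2 N), plunger pressed beyond 21 of 25 mm, mirror still (under 0.05 rad/s), the reflected line of sight passes within 18 mm of the red marker's axis, no marker or bystander over 20 mm from its start (value of joint plunger above 0.021 m and y of red in the frame of sight between -0.018 and 0.018 m and x of red in the frame of sight above 0.05 m and velocity of joint mirror between -0.05 and 0.05 rad/s and contact force between the fingers and plunger above 2 N and distance of each of blue, green, glue_mid, screwdriver_grip, sander_mid, offcut_mid, tin_mid, red from where it was at the start of the episode below 0.02 m); the arm keeps its last pose, push and grip.
It fails at once if a marker or another thing on the bench was pushed out of its place (over 20 mm) (distance of any of blue, green, glue_mid, screwdriver_grip, sander_mid, offcut_mid, tin_mid, red from where it was at the start of the episode above 0.02 m).
It also fails if it takes over 32 s, if anything falls off the work surface, if the arm or the gripper's body presses on something with over 40 N, if the wrist force passes 120 N, or if a joint passes its speed limit or range.

## Robot

A 6-joint arm with a two-finger parallel gripper is mounted at the origin on the work surface. World frame = base frame: x ahead of the robot, y to its left, z up, the work surface at z = 0. Lengths are in m, angles in rad, forces in N, time in s.
With the tool pointing down it reaches from about 0.3 to 0.75 m from the base axis. Payload 8.5 kg.
Tool frame: the origin (TCP) lies between the finger pads; the fingertips stand 11 mm ahead of it and the grasp point (between the pads) lies 8 mm behind it; z points along the fingers, y is the line along which they close (so a half turn about z gives the same grasp; the last joint's range is limited). The gripper opens to 85 mm and grips with 20 to 120 N. Pads are 22 mm wide; open, the fingers measure 114 mm over their backs; the gripper's body (76 mm by 85 mm) begins 54 mm behind the grasp point. The pads swing forward as they close: fully open they stand 13 mm farther back than shut.
Start: joints at [-1.418, 0.381, 1.297, -0, 1.464, -0.215], TCP at [0.198, -0.513, 0.242] pointing down, gripper open.
Joint ranges: [-3.11, 3.11], [-0.89, 2.33], [0.22, 2.48], [-1.42, 4.56], [0.17, 2.85], [-2.88, 2.88]. Speed limits (rad/s): [2.39, 2.39, 3.14, 3.14, 3.14, 3.14].

## Interface

Orientations are given as a unit quaternion [w, x, y, z].
In Python, from cell import * gives the robot as it stands.
- The arm moves only by the tool send_rows, never from a script. Its argument "deltas" is a list of rows, each an object with "linear": the shift along the tool's x, y, z in m, a list of three; "rotation": the turn, a rotation vector about the tool's x, y, z in rad, a list of three. In form: [{"linear": [x, y, z], "rotation": [ax, ay, az]}, ...]. A call has 1 to 20 rows; each row is the pose to reach, as a shift and turn from the pose commanded when the call began, along the tool's axes at that moment; what a row does not reach only later rows make up. A row lasts 1/12 s, in which the tool goes at most 41.7 mm and 7.16 degrees, less where a joint would pass 70% of its speed; a pose out of reach is approached as far as the arm can. A call with a gripper value outside its range is refused whole. "hand" is the opening, from 0 (shut) to 1 (fully open), set as the call begins (left out, the last holds). The fingers move at their own pace and stop on an object; the grip force is fixed at half the most. Time passes only in rows, so rows that repeat a pose let the fingers close. It gives the time, the measured TCP pose, the force, the opening and the grip force at its end, in the units of the state.
- read_state(): the state, without advancing time (a new reading comes with each control period).
- read_camera(name): name is "scene" or "top" or "wrist"; returns a dict with "frame" (400x640x3 uint8, blue, green, red), "range_z" (400x640 float32, m along the optical axis (not along the pixel's ray), 0 where there is no reading), "intrinsics" (3x3 intrinsics, pixels), "origin" and "attitude" of the camera in the world. Camera axes: x right, y up, looking along -z (the intrinsics and any distortion apply to the point x, -y, -z); pixel columns grow to the right and rows downward; lengths in m; the calibration is good to about 2 mm. A picture is of the moment at which its call begins.
- job_done(): hands the job in; it is judged then, once.
The state is a dict: "time_s": time; "joints": joint angles; "dq": joint speeds; "tau": joint torques, N m; "position": TCP position; "ee_rot": TCP orientation; "ft_force": force on the tool from outside, world axes, zero at the start; "wrist_torque": the same for the moment, N m; "finger_gap": opening from 0.0 (shut) to 1.0 (fully open); "gripper_force": force on a finger pad.
Only numpy, scipy, OpenCV 4.12 (cv2) and the standard library are available. Lean on these libraries where they do the work, as an engineer would, in place of code of your own. Each camera call takes 0.05 s, during which the arm holds its last target. There are 200 camera calls.

## Working session

There is one attempt and no reset: what is moved stays moved. The work goes in short steps, Python scripts to look and compute and a tool call to move; the robot and the scene stay as the last step left them, time stands still between calls to the robot, and variables do not carry over. Pictures are saved under pics/ and viewed, at most 10 in all, crops included, and the job is handed in when it is done.

Besides the shell and the picture viewer there is one more tool, called after "Request:" in YAML: its name, and indented under it one key for each argument. send_rows: Moves the arm, as the interface text tells. Its arguments: {"type":"object","properties":{"deltas":{"type":"array"},"hand":{"type":"number"}},"required":["deltas"]}

```bash
mkdir -p pics; cat > h.py <<'E'
import numpy as np, cv2
from cell import *
from scipy.spatial.transform import Rotation as R
def rot(a):
    a=np.array(a,float)
    return a if a.shape==(3,3) else R.from_quat(np.r_[a[1:],a[0]]).as_matrix()
def cloud(c):
    z=c["range_z"]; K=np.array(c["intrinsics"]); v,u=np.indices(z.shape)
    p=np.stack([(u-K[0,2])/K[0,0]*z,-(v-K[1,2])/K[1,1]*z,-z],-1)
    return p@rot(c["attitude"]).T+np.array(c["origin"])
E
python3 - <<'E'
from h import *
s=read_state(); print(s)
for n in("top","scene"):
    c=read_camera(n); cv2.imwrite(f"pics/{n}0.png",c["frame"]); np.savez(f"{n}0.npz",**c)
    print(n,c["intrinsics"],c["origin"],c["attitude"],[k for k in c],(c["range_z"]>0).mean())
E
```

```text
{'time_s': 0.0, 'joints': array([-1.41835871e+00,  3.81196698e-01,  1.29828497e+00,  2.34430095e-05,
        1.46366021e+00, -2.15316402e-01]), 'dq': array([-5.79476387e-04, -1.96017794e-03,  2.03664562e-03,  2.01014236e-03,
       -1.10657442e-03, -6.80933035e-05]), 'tau': array([ 1.56739450e-03, -4.48458552e+01, -2.31278139e+01, -1.48288350e-04,
        4.73247579e-03, -2.07589278e-05]), 'position': array([ 0.19768453, -0.51292376,  0.24170325]), 'ee_rot': array([-7.73862102e-04,  9.83142137e-01,  1.82841293e-01,  3.59968601e-05]), 'ft_force': array([-0.5940242 ,  0.51025723,  0.68480022]), 'wrist_torque': array([-0.03389633, -0.0184337 ,  0.01422254]), 'gripper_force': 0.0, 'finger_gap': 0.9973423576864987}
top [[453.86786339   0.         318.65340409]
 [  0.         453.86786339 200.48801527]
 [  0.           0.           1.        ]] [ 0.34414531 -0.00886233  1.45254805] [ 0.70411957  0.06730667 -0.06485867 -0.70390255] ['frame', 'range_z', 'intrinsics', 'origin', 'attitude'] 0.9959765625
scene [[419.67531968   0.         315.89376753]
 [  0.         419.67531968 201.17674015]
 [  0.           0.           1.        ]] [ 1.34905742 -0.465185    0.95942821] [0.79868278 0.35732903 0.20100607 0.44047514] ['frame', 'range_z', 'intrinsics', 'origin', 'attitude'] 0.9958359375
```

View pics/top0.png

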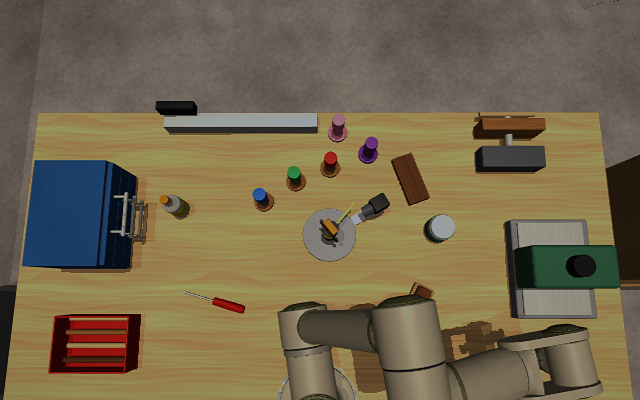

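View pics/scene0.png

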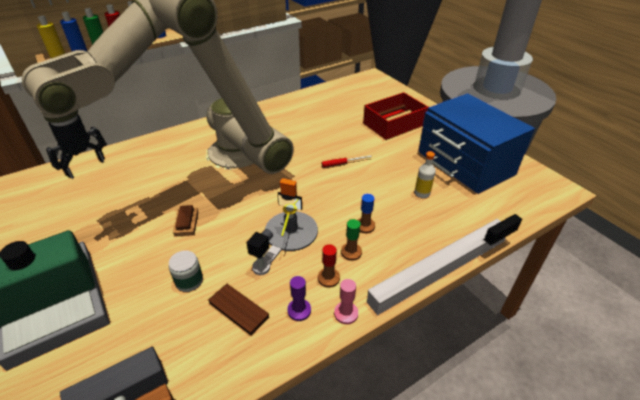

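The top view shows the foot at (329,234), orange knob at (330,229), black camera at (376,204) and red head at (330,157), with green (295,173) and blue (260,195). The scene view shows the same things, and image up in the top view is +x.

```bash
cat > m.py <<'E'
from h import *
out={}
for n in("top","scene"):
    c=dict(np.load(f"{n}0.npz")); P=cloud(c); hsv=cv2.cvtColor(c["frame"],cv2.COLOR_BGR2HSV)
    H,S,V=hsv[...,0],hsv[...,1],hsv[...,2]; z=P[...,2]
    near=(P[...,0]>.2)&(P[...,0]<.75)&(P[...,1]<.25)&(P[...,1]>-.3)
    M=dict(red=((H<4)|(H>176))&(S>180)&(z>.08)&(z<.14),green=(H>45)&(H<85)&(S>120)&(z>.08)&(z<.14),
      blue=(H>100)&(H<125)&(S>150)&(z>.08)&(z<.14),knob=(H>7)&(H<22)&(S>150)&(z>.15)&(z<.23),
      needle=(H>22)&(H<35)&(S>150)&(z>.05)&(z<.14),cam=(V<70)&(z>.07)&(z<.14),foot=(S<50)&(z>.0)&(z<.04))
    for k,m in M.items():
        m=m&near
        q=P[m]
        if len(q)<3: print(n,k,len(q)); continue
        v,u=np.nonzero(m)
        print(n,k,len(q),"px",np.round([u.mean(),v.mean()],1),"mean",q.mean(0).round(4),"mid",((q.min(0)+q.max(0))/2).round(4),"ext",np.ptp(q,axis=0).round(3),"zmax",q[:,2].max().round(3))
        t=q[q[:,2]>q[:,2].max()-.012][:,:2]
        r=cv2.minAreaRect((t*1000).astype(np.float32)); print("   toprect",np.round(r[0],1),np.round(r[1],1),round(r[2],1))
E
python3 m.py
```

```text
top red 160 px [330.4 159.3] mean [ 0.724  -0.0397  0.1194] mid [ 0.7275 -0.0406  0.1075] ext [0.038 0.035 0.049] zmax 0.132
   toprect [727.5 -40.1] [33.5 38.4] 89.8
top green 169 px [294.5 174.1] mean [0.6777 0.069  0.12  ] mid [ 0.5894 -0.0418  0.1086] ext [0.225 0.267 0.056] zmax 0.137
   toprect [583.6  22.5] [258.1  35.1] 27.0
top blue 170 px [264.5 196.1] mean [0.6101 0.158  0.1198] mid [ 0.5592 -0.0038  0.1114] ext [0.151 0.393 0.054] zmax 0.139
   toprect [582.6  86.2] [222.4  34.7] 68.7
top knob 145 px [330.1 227.2] mean [ 0.5059 -0.0364  0.1998] mid [ 0.5066 -0.0362  0.1825] ext [0.043 0.039 0.056] zmax 0.211
   toprect [507.3 -36.7] [44.8 19.3] 39.2
top needle 54 px [339.  218.1] mean [ 0.5468 -0.0655  0.0981] mid [ 0.5792 -0.0444  0.0928] ext [0.186 0.266 0.052] zmax 0.119
   toprect [672.1  88.5] [0. 0.] 0.0
top cam 507 px [352.9 200.9] mean [ 0.597  -0.1059  0.1148] mid [ 0.5    -0.013   0.1051] ext [0.448 0.401 0.069] zmax 0.14
   toprect [449.1 -37.7] [138.1 446. ] 56.8
top foot 1998 px [331.5 233.9] mean [ 0.5089 -0.0448  0.0117] mid [0.5431 0.0031 0.0195] ext [0.23
[... 564 characters left out ...]
8.7] 52.7
scene knob 264 px [287.8 187.6] mean [ 0.5152 -0.0437  0.1863] mid [ 0.5118 -0.0409  0.1806] ext [0.043 0.042 0.055] zmax 0.208
   toprect [509.7 -42.1] [47.4 20.8] 41.0
scene needle 115 px [288.  215.2] mean [ 0.5294 -0.0561  0.0957] mid [ 0.4969 -0.0718  0.0898] ext [0.4   0.249 0.072] zmax 0.126
   toprect [ 573.5 -111. ] [  8.3 196.6] 32.2
scene cam 1090 px [278.4 205. ] mean [ 0.4723 -0.0574  0.11  ] mid [ 0.4751 -0.0232  0.105 ] ext [0.548 0.389 0.07 ] zmax 0.14
   toprect [431.8 -47.5] [160.9 432.3] 68.7
scene foot 1599 px [286.7 238.1] mean [ 0.5369 -0.0688  0.0113] mid [ 0.5238 -0.085   0.0212] ext [0.193 0.255 0.037] zmax 0.04
   toprect [ 557.4 -113.3] [ 18.5 184.7] 25.9
```

Request:
send_rows:
  deltas:
    - {"linear":[0.02,-0.015,-0.01],"rotation":[0,0,-0.02]}
    - {"linear":[0.05,-0.036,-0.02],"rotation":[0,0,-0.04]}
    - {"linear":[0.08,-0.058,-0.03],"rotation":[0,0,-0.06]}
    - {"linear":[0.11,-0.079,-0.03],"rotation":[0,0,-0.08]}
    - {"linear":[0.14,-0.101,-0.03],"rotation":[0,0,-0.1]}
    - {"linear":[0.17,-0.122,-0.03],"rotation":[0,0,-0.12]}
    - {"linear":[0.2,-0.144,-0.03],"rotation":[0,0,-0.14]}
    - {"linear":[0.23,-0.166,-0.03],"rotation":[0,0,-0.16]}
    - {"linear":[0.26,-0.187,-0.03],"rotation":[0,0,-0.18]}
    - {"linear":[0.29,-0.209,-0.03],"rotation":[0,0,-0.2]}
    - {"linear":[0.32,-0.23,-0.03],"rotation":[0,0,-0.22]}
    - {"linear":[0.35,-0.252,-0.03],"rotation":[0,0,-0.24]}
    - {"linear":[0.38,-0.273,-0.03],"rotation":[0,0,-0.27]}
    - {"linear":[0.41,-0.295,-0.03],"rotation":[0,0,-0.3]}
    - {"linear":[0.44,-0.317,-0.03],"rotation":[0,0,-0.33]}
    - {"linear":[0.46,-0.331,-0.03],"rotation":[0,0,-0.33]}
    - {"linear":[0.46,-0.331,-0.03],"rotation":[0,0,-0.33]}
    - {"linear":[0.46,-0.331,-0.03],"rotation":[0,0,-0.33]}
    - {"linear":[0.46,-0.331,-0.03],"rotation":[0,0,-0.33]}
  hand: 1

```text
time_s: 1.68
position: [0.5076, -0.0392, 0.272]
ee_rot: [-0.0, 0.94, 0.342, -0.0]
ft_force: [-0.1, -0.4, 0.3]
finger_gap: 1.003
gripper_force: 0.0
```

```bash
cat > look.py <<'E'
from h import *
import sys
t=sys.argv[1]
s=read_state(); T=rot(s["ee_rot"]); p=s["position"]
print(s["time_s"],p.round(4),"xyaw",np.degrees(np.arctan2(T[1,0],T[0,0])).round(2),"F",s["ft_force"].round(2),s["wrist_torque"].round(2),s["finger_gap"],s["gripper_force"])
for n in sys.argv[2:]:
    c=read_camera(n); cv2.imwrite(f"pics/{n}{t}.png",c["frame"]); np.savez(f"{n}{t}.npz",**c)
E
python3 look.py 1 wrist; python3 - <<'E'
from h import *
c=dict(np.load("wrist1.npz")); P=cloud(c); hsv=cv2.cvtColor(c["frame"],cv2.COLOR_BGR2HSV); H,S,V=cv2.split(hsv); z=P[...,2]
m=(H>5)&(H<22)&(S>150)&(z>.195)&(z<.22)
q=P[m]; print(m.sum(),q.mean(0))
if m.sum()>5:
    r=cv2.minAreaRect((q[:,:2]*1000).astype(np.float32)); print(r)
print(c["origin"],rot(c["attitude"]).round(2))
E
```

```text
1.6833 [ 0.5076 -0.0392  0.272 ] xyaw 39.98 F [-0.15 -0.36  0.31] [-0.03 -0.    0.  ] 1.0028727200086898 0.0
1552 [ 0.50854985 -0.03484564  0.2060748 ]
((507.13385009765625, -36.17748260498047), (45.37370300292969, 19.85146141052246), 39.235374450683594)
[0.56040168 0.0064463  0.40428783] [[ 0.64  0.74  0.21]
 [-0.77  0.62  0.18]
 [-0.   -0.28  0.96]]
```

View pics/wrist1.png

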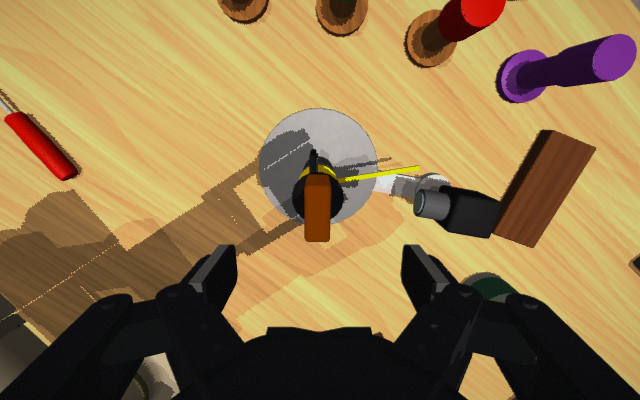

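The wrist view shows the orange bar upright at (317,208), centred and square to the fingers. The needle tip is at (418,168) and the red marker is at the upper right (470,15). Next I descend with a 2 mm sideways correction and grip.

Request:
send_rows:
  deltas:
    - {"linear":[0.001,-0.002,0.03],"rotation":[0,0,0]}
    - {"linear":[0.001,-0.002,0.06],"rotation":[0,0,0]}
    - {"linear":[0.001,-0.002,0.08],"rotation":[0,0,0]}
    - {"linear":[0.001,-0.002,0.092],"rotation":[0,0,0]}
    - {"linear":[0.001,-0.002,0.092],"rotation":[0,0,0]}
    - {"linear":[0.001,-0.002,0.092],"rotation":[0,0,0]}

```text
time_s: 2.23
position: [0.5072, -0.0376, 0.1805]
ee_rot: [-0.0, 0.94, 0.341, -0.0]
ft_force: [-0.0, -0.4, 1.0]
finger_gap: 1.003
gripper_force: 0.0
```

Request:
send_rows:
  deltas:
    - {"linear":[0,0,0],"rotation":[0,0,0]}
    - {"linear":[0,0,0],"rotation":[0,0,0]}
    - {"linear":[0,0,0],"rotation":[0,0,0]}
    - {"linear":[0,0,0],"rotation":[0,0,0]}
    - {"linear":[0,0,0],"rotation":[0,0,0]}
    - {"linear":[0,0,0],"rotation":[0,0,0]}
    - {"linear":[0,0,0],"rotation":[0,0,0]}
    - {"linear":[0,0,0],"rotation":[0,0,0]}
    - {"linear":[0,0,0],"rotation":[0,0,0]}
    - {"linear":[0,0,0],"rotation":[0,0,0]}
  hand: 0

```text
time_s: 3.07
position: [0.5078, -0.037, 0.1806]
ee_rot: [0.0, 0.94, 0.342, 0.0]
ft_force: [1.7, -1.8, 3.5]
finger_gap: 0.228
gripper_force: 60.6
```

Request:
send_rows:
  deltas:
    - {"linear":[0,0,0.005],"rotation":[0,0,0]}
    - {"linear":[0,0,0.01],"rotation":[0,0,0]}
    - {"linear":[0,0,0.015],"rotation":[0,0,0]}
    - {"linear":[0,0,0.019],"rotation":[0,0,0]}
    - {"linear":[0,0,0.022],"rotation":[0,0,0]}
    - {"linear":[0,0,0.022],"rotation":[0,0,0]}
    - {"linear":[0,0,0.022],"rotation":[0,0,0]}

```text
time_s: 3.65
position: [0.5078, -0.0369, 0.1584]
ee_rot: [0.0, 0.94, 0.342, 0.0]
ft_force: [1.0, -1.6, 8.1]
finger_gap: 0.227
gripper_force: 61.3
```

Request:
send_rows:
  deltas:
    - {"linear":[0,0,0.001],"rotation":[0,0,0]}
    - {"linear":[0,0,0.002],"rotation":[0,0,0]}
    - {"linear":[0,0,0.002],"rotation":[0,0,0]}
    - {"linear":[0,0,0.002],"rotation":[0,0,0]}

```text
time_s: 3.98
position: [0.5078, -0.0369, 0.1566]
ee_rot: [0.0, 0.94, 0.342, 0.0]
ft_force: [0.8, -2.2, 8.9]
finger_gap: 0.224
gripper_force: 61.3
```

Request:
send_rows:
  deltas:
    - {"linear":[0,0,0.001],"rotation":[0,0,0]}
    - {"linear":[0,0,0.001],"rotation":[0,0,0]}
    - {"linear":[0,0,0.001],"rotation":[0,0,0]}

```text
time_s: 4.23
position: [0.5078, -0.0369, 0.1557]
ee_rot: [0.001, 0.94, 0.342, 0.001]
ft_force: [-0.0, -1.4, 9.3]
finger_gap: 0.226
gripper_force: 61.4
```

Request:
send_rows:
  deltas:
    - {"linear":[0,0,0.001],"rotation":[0,0,0]}
    - {"linear":[0,0,0.001],"rotation":[0,0,0]}
    - {"linear":[0,0,0.001],"rotation":[0,0,0]}

```text
time_s: 4.48
position: [0.508, -0.037, 0.1556]
ee_rot: [0.001, 0.94, 0.342, 0.001]
ft_force: [-0.8, -1.4, 16.4]
finger_gap: 0.231
gripper_force: 62.6
```

Request:
send_rows:
  deltas:
    - {"linear":[0,0,0.001],"rotation":[0,0,0]}
    - {"linear":[0,0,0.001],"rotation":[0,0,0]}
    - {"linear":[0,0,0.001],"rotation":[0,0,0]}

```text
time_s: 4.73
position: [0.5081, -0.037, 0.1556]
ee_rot: [0.001, 0.94, 0.342, 0.001]
ft_force: [-4.1, -0.1, 24.2]
finger_gap: 0.224
gripper_force: 63.7
```

Force rose sharply from 9 to 16 to 24 N with no further travel, so it is seated. Next I turn it.

Request:
send_rows:
  deltas:
    - {"linear":[0,0,0],"rotation":[0,0,-0.04]}
    - {"linear":[0,0,0],"rotation":[0,0,-0.09]}
    - {"linear":[0,0,0],"rotation":[0,0,-0.14]}
    - {"linear":[0,0,0],"rotation":[0,0,-0.19]}
    - {"linear":[0,0,0],"rotation":[0,0,-0.24]}
    - {"linear":[0,0,0],"rotation":[0,0,-0.29]}
    - {"linear":[0,0,0],"rotation":[0,0,-0.33]}
    - {"linear":[0,0,0],"rotation":[0,0,-0.34]}
    - {"linear":[0,0,0],"rotation":[0,0,-0.34]}
    - {"linear":[0,0,0],"rotation":[0,0,-0.34]}

```text
time_s: 5.57
position: [0.508, -0.0369, 0.1555]
ee_rot: [0.001, 0.868, 0.496, 0.001]
ft_force: [-3.3, -1.3, 26.2]
finger_gap: 0.224
gripper_force: 63.6
```

```bash
python3 look.py 2 wrist scene top; python3 - <<'E'
import cv2
a=cv2.imread("pics/scene2.png")[130:300,200:430]; cv2.imwrite("pics/s2c.png",cv2.resize(a,None,fx=3,fy=3))
E
```

```text
5.5667 [ 0.508  -0.0369  0.1555] xyaw 59.47 F [-3.3  -1.29 26.22] [ 0.1   1.28 -0.09] 0.22351784339415381 63.62906813621521
```

View pics/wrist2.png

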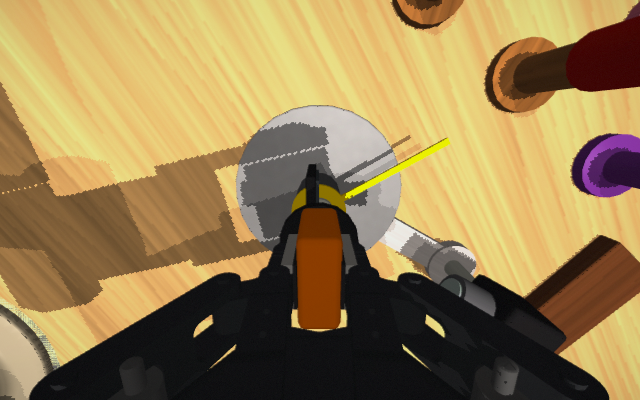

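View pics/s2c.png

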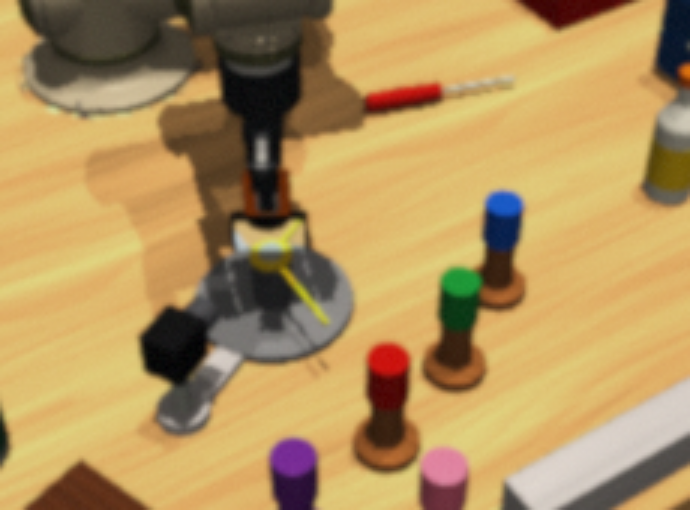

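The wrist view shows the needle from (348,196) to (448,140) and the red stand's foot around (520,75). In the scene crop the needle tip (327,322) heads towards the red marker (388,370). I'll measure both.

```bash
python3 - <<'E'
from h import *
ax=np.array([.5078,-.0372])
for n in("wrist","scene","top"):
    c=dict(np.load(n+"2.npz")); P=cloud(c); H,S,V=cv2.split(cv2.cvtColor(c["frame"],cv2.COLOR_BGR2HSV)); X=P[...,:2]-ax; r=np.hypot(X[...,0],X[...,1]); z=P[...,2]
    m=(H>23)&(H<35)&(S>150)&(r>.04)&(r<.125)&(z>.03)&(z<.11)
    q=P[m]
    if m.sum()>5:
        l=cv2.fitLine(q[:,:2].astype(np.float32),cv2.DIST_HUBER,0,1e-4,1e-4).ravel()
        d=l[:2]*np.sign(l[0]); tip=q[np.argsort(-r[m])[:5]].mean(0)
        print(n,"needle",m.sum(),"ang",np.degrees(np.arctan2(d[1],d[0])).round(2),"offset of axis",np.round(d[0]*(ax-l[2:])[1]-d[1]*(ax-l[2:])[0],4),"tip",tip.round(4),np.degrees(np.arctan2(*(tip[:2]-ax)[::-1])).round(2),"z",q[:,2].mean().round(3))
    m=((H<4)|(H>176))&(S>180)&(z>.07)&(z<.14)&(r>.17)&(r<.27)
    q=P[m]
    if m.sum()>5:
        # known 20 mm radius: least squares circle on the cylinder side, else the top face
        t=q[q[:,2]>.118][:,:2]; print(n,"red top",len(t),(((t.min(0)+t.max(0))/2) if len(t) else 0),np.ptp(t,axis=0) if len(t) else 0)
        from scipy.optimize import least_squares
        s=q[q[:,2]<.118][:,:2]
        if len(s)>10:
            f=least_squares(lambda a:np.hypot(*(s-a).T)-.02,s.mean(0)+.012*(s.mean(0)-np.array(c["origin"])[:2])/np.linalg.norm(s.mean(0)-np.array(c["origin"])[:2]),loss="soft_l1",f_scale=.002); print("   cyl",len(s),f.x.round(4),"ang",np.degrees(np.arctan2(*(f.x-ax)[::-1])).round(2))
E
```

```text
wrist needle 630 ang -0.84 offset of axis -0.0009 tip [ 0.6192 -0.0373  0.0749] -0.06 z 0.075
wrist red top 381 [ 0.71114532 -0.03504456] [0.00940502 0.02542074]
   cyl 3850 [ 0.7278 -0.039 ] ang -0.48
scene needle 27 ang 1.88 offset of axis 0.0071 tip [ 0.6127 -0.0414  0.0735] -2.31 z 0.073
scene red top 119 [ 0.73194529 -0.04471365] [0.03530891 0.03585959]
   cyl 101 [ 0.729  -0.0433] ang -1.57
top red top 121 [ 0.72758269 -0.0400345 ] [0.03844602 0.03344672]
   cyl 39 [ 0.7295 -0.0393] ang -0.53
```

In the wrist view the needle line passes within 1 mm of the red marker's axis, and the scene view agrees. I'll hold briefly to settle, then hand in.

Request:
send_rows:
  deltas:
    - {"linear":[0,0,0],"rotation":[0,0,0]}
    - {"linear":[0,0,0],"rotation":[0,0,0]}
    - {"linear":[0,0,0],"rotation":[0,0,0]}
    - {"linear":[0,0,0],"rotation":[0,0,0]}

```text
time_s: 6.05
position: [0.508, -0.0369, 0.1556]
ee_rot: [0.001, 0.868, 0.496, 0.001]
ft_force: [-3.7, 0.2, 25.7]
finger_gap: 0.226
gripper_force: 63.6
```

```bash
python3 -c "
from h import *
s=read_state(); print(s['dq'].round(4),s['ft_force'],s['position'],s['gripper_force']); print(job_done())"
```

```text
[ 0.0007  0.0007  0.0009  0.     -0.0005 -0.0013] [-3.67727683  0.21772614 25.74022274] [ 0.50796182 -0.03692575  0.15557233] 63.629475831985474
the job is handed in; nothing more can be done
None
```

I handed the job in at about 6 s with the knob still gripped (about 64 N) and the mirror seated on its stop. By my measurement the needle points within about 1 mm of the red marker's axis; the hand-in returned no verdict.

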